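# Oil and pin a sliding link at the assembly bench

### The arm

A 6-joint arm with a two-finger parallel gripper is mounted at the origin on the work surface. World frame = base frame: x ahead of the robot, y to its left, z up, the work surface at z = 0. Lengths are in mm, angles in degrees, forces in N, time in s.
With the tool pointing down it reaches from about 325 to 925 mm from the base axis. Payload 3.1 kg.
Tool frame: the origin (TCP) lies at the very end of the fingers, on their centre line; the grasp point (between the pads) lies grasp_offset behind it (grasp_offset is the distance from the TCP to the grasp point, in mm); z points along the fingers, y is the line along which they close (so a half turn about z gives the same grasp; the last joint's range is limited). The gripper opens to 85 mm and grips with 20 to 120 N. Pads are 22 mm wide; open, the fingers measure 114 mm over their backs; the gripper's body (76 mm by 85 mm) begins 54 mm behind the grasp point. The pads swing forward as they close: fully open they stand 13 mm farther back than shut.
Start: joints at [-73.808, 12.427, 92.441, -0, 75.132, -6.429], TCP at [240.411, -576.924, 231.3] pointing down, gripper open.
Joint ranges: [-157.48, 157.48], [-44.54, 120.13], [17.64, 146.25], [-64.5, 244.5], [7.68, 150.69], [-147.95, 147.95]. Speed limits (degrees/s): [159.86, 159.86, 180, 180, 180, 180].

### API

Orientations are given as [roll, pitch, yaw] about the fixed x, y, z axes, in that order (R = Rz(yaw) Ry(pitch) Rx(roll)).
In Python, from station import * gives the robot as it stands. Calls block until the motion is done:
- goto(position, orientation): joint-space move of the TCP to a pose.
- move_l(position, attitude=None, speed=150): straight line of the TCP; attitude=None keeps the orientation; speed is the mean speed in mm/s.
- move_j(angles): joint-space move.
- grip(opening, squeeze=None): finger opening in mm; squeeze is the grip in N (None keeps the last); returns when the fingers have stopped.
- wait(seconds).
- solve_ik(position, orientation): joint angles nearest the present ones, or None.
- get_obs(): the state.
- get_image(name): name is "scene" or "top"; returns the picture (400x640x3 uint8, red, green, blue); there is no depth.
- get_calibration(name): a dict with "fx", "fy", "cx", "cy" (pixels), "D" ([k1, k2, p1, p2, k3] as OpenCV has them; the pictures are not rectified), "R" (3x3) and "t" (3): a world point X has camera coordinates R X + t. Camera axes: x right, y down, z forward; pixel columns grow to the right and rows downward; lengths in mm; the calibration is good to about 2 mm. A picture is of the moment at which its call begins. get_calibration takes no time and is no camera call.
A pose or a line that the arm cannot do raises Unreachable and nothing moves.
- sign_off(): hands the job in; it is judged then, once.
Trained networks look in the newest picture that a camera, given by its name, has taken for a name from the list of things; names that differ only in an ending like _2 or _b are one class to them, and where a whole thing is asked for, a point or a joint stands for the part that bears it (a point fixed in the world has none). Each returns a list of dicts, best first, with "score" (0 to 1); they miss things now and then, are a little off and sometimes report something else, mostly with a low value. They report only what shows in the picture. A call takes as long as a camera call.
- spot_in(name, camera): "extent" ([centre column, centre row, width, height] in pixels, round what is visible of it).
- regions_of(name, camera): "region" (400x640 bool, what is visible of it) and "extent" ([centre column, centre row, width, height] in pixels, round what is visible of it).
The state is a dict: "t": time; "joint_pos": joint angles; "qvel": joint speeds; "effort": joint torques, N m; "tcp_pos": TCP position; "ee_rot": TCP orientation; "wrist_force": force on the tool from outside, world axes, zero at the start; "moment": the same for the moment, N m; "grip_width": finger opening in mm; "grip_force": force on a finger pad.
Only numpy, scipy, OpenCV 4.12 (cv2) and the standard library are available. Lean on these libraries where they do the work, as an engineer would, in place of code of your own. Each camera call takes 0.05 s, during which the arm holds its last target. There are 200 camera calls.

### The job

Push the sliding steel link fully home into its fork so that the holes line up, then oil the joint: press the black spring-loaded cap of the bolted-down oil dispenser all the way down and let it come back up. After that, take the long pin with the tall round knob out of the wooden block and put it down through the fork and the link until its collar rests on the fork. Leave the link home, and leave the other pins, the tools and the tin where they are.

Things in the scene. Friction and masses are not known exactly. Their poses are not given: they have to be found in the camera images.
- fork_hole (a point): centre of the 13 mm round hole in the top face of the fixed dark steel fork (56 x 63 mm), 54 mm above the bench. Upper cheek 12 mm thick, 12 mm slot for the link, lower cheek 30 mm, all with this vertical hole. Axes: z up, y the way the link slides in; the link's bed, 56 mm wide, 40 mm high over its guides, runs 150 mm from the hole to -y.
- link (a joint): how far the link has slid towards +y of the fork_hole frame, in m: 0 is fully out, 0.05 is fully home against its stop, where its 13 mm hole lies under the fork's hole. It slides stiffly (about 2 N) and stays where it is left.
- lug_push (a point): middle of the flat rear face of the link's upright lug, the face to push, 68 mm above the bench; moves with the link, axes as fork_hole. The lug is a bright steel tab 28 mm wide, 12 mm thick (from this face to +y), 41 to 77 mm above the bench, on the link's rear end. When home this face is 82 mm to -y of the fork's hole.
- cap_top (a point): centre of the flat round top of the black pump cap, 34 mm across, 166 mm above the bench when up; z up. Its thin spout reaches 50 mm out, towards the fork. The cap sits on an aluminium oil bottle 60 mm across, clamped and bolted to the bench 140 to 190 mm from the fork's hole, on its +y side.
- cap (a joint): how far the cap is pressed down, in m: 0 is up, 0.008 is fully down; a spring (1.6 N at the top, about 5 N fully down) brings it back up.
- pin: the long steel pin, standing in one of the wooden block's three holes. Origin at the centre of its lower tip, z up along it. Shank 10 mm thick, 45 mm long, tapered tip; then a collar 26 mm across, 5 mm thick (45 to 50 mm above the origin); then a plain round knob to grip, 18 mm across, 28 mm high (50 to 78 mm above the origin). About 60 g.
- rack: wooden pin block, 170 (along its x) x 50 x 50 mm high, fixed. Origin at the centre of its underside. Three vertical 13 mm holes on its centre line, at x = -55, 0 and 55 mm; the pins' collars rest on its top, in any order.
- stub_a: a short steel pin in the block, shank 25 mm long, flat head 26 mm across and 5 mm thick, no knob; origin at its lower tip. Not to be moved.
- stub_b: another short pin, the same as stub_a. Not to be moved.
- tin: round steel tin, 64 mm across, 26 mm high; origin at the centre of its underside. Bystander.
- hammer: hammer lying on the bench to the left of the oil dispenser. Bystander.
- wrench: wrench lying on the bench, left of the hammer. Bystander.
- screwdriver: screwdriver lying on the bench beyond the fixture. Bystander.

How it is judged:
By the outcome, as a careful person would: the job done as asked, in the order asked, and still so for the second after the job is handed in, with the robot touching nothing.
It also fails if it takes over 64 s, if anything falls off the work surface, if the arm or the gripper's body presses on something with over 40 N, if the wrist force passes 120 N, or if a joint passes its speed limit or range.

## Working session

There is one attempt and no reset: what is moved stays moved. The work goes in short steps, each a Python script; the robot and the scene stay as the last script left them, time stands still between calls to the robot, and variables do not carry over. Pictures are saved under pics/ and viewed, at most 10 in all, crops included, and the job is handed in when it is done.

```bash
ls; mkdir -p pics
python3 - <<'E'
from station import *
import cv2,numpy as np
for n in("scene","top"):
    im=get_image(n); cv2.imwrite(f"pics/{n}0.png",im[:,:,::-1])
    c=get_calibration(n); R=np.array(c["R"]);print(n,{k:np.round(v,4).tolist() for k,v in c.items()}, "cam",-R.T@np.array(c["t"]))
    for k in("lug_push","cap_top","pin","rack","stub_a","tin","link"):
        print(k,[(round(d["score"],2),np.round(d["extent"],1).tolist()) for d in spot_in(k,n)][:3])
o=get_obs();print({k:o[k] for k in("t","tcp_pos","ee_rot","wrist_force","grip_width")}); 
try: print(grasp_offset)
except Exception as e: print(e)
E
```

```text
pics
scene {'fx': 454.1543, 'fy': 454.1543, 'cx': 327.8481, 'cy': 199.1355, 'D': [-0.103, 0.0, 0.0, 0.0, 0.0], 'R': [[0.3395, 0.9406, 0.0056], [0.8221, -0.2938, -0.4877], [-0.4571, 0.1701, -0.873]], 't': [-305.4991, -406.0684, 1741.6888]} cam [1233.6336377  -128.29562286 1324.15617121]
lug_push [(0.8, [293.7, 192.1, 26.2, 15.6])]
cap_top [(0.53, [360.8, 156.8, 7.1, 11.1])]
pin [(0.55, [188.1, 212.1, 10.9, 8.6])]
rack [(0.7, [187.8, 217.5, 33.3, 50.6])]
stub_a [(0.57, [180.8, 197.7, 11.3, 7.2])]
tin [(0.81, [222.2, 285.9, 17.8, 22.0])]
link [(0.56, [293.0, 193.3, 26.3, 10.7])]
top {'fx': 416.6494, 'fy': 416.6494, 'cx': 316.351, 'cy': 201.4405, 'D': [0.033, 0.0, 0.0, 0.0, 0.0], 'R': [[0.0224, -0.9997, 0.0116], [-0.9959, -0.0234, -0.0877], [0.0879, -0.0096, -0.9961]], 't': [95.4236, 590.5795, 1323.8312]} cam [ 469.61895921  121.90640736 1369.31208297]
lug_push [(0.53, [340.9, 230.9, 28.6, 8.3])]
cap_top [(0.68, [341.0, 157.8, 11.7, 60.6]), (0.48, [272.2, 221.4, 9.3, 11.4])]
pin [(0.38, [455.6, 244.8, 8.5, 5.5]), (0.18, [207.8, 238.8, 25.3, 83.3])]
rack [(0.84, [451.6, 243.8, 30.1, 54.7])]
stub_a [(0.39, [454.6, 261.6, 12.6, 9.0]), (0.32, [170.4, 223.9, 18.1, 49.3])]
tin [(0.8, [434.8, 164.8, 19.6, 21.9])]
link [(0.57, [342.1, 231.6, 28.3, 12.1])]
{'t': 0.8, 'tcp_pos': array([ 240.41960526, -576.92849387,  231.34471074]), 'ee_rot': array([1.79997268e+02, 7.94514037e-04, 2.26220336e+01]), 'wrist_force': array([-0.21528882, -0.08480219, -0.2797574 ]), 'grip_width': 85.22048654680718}
18.700000000000003
```

Run:
```python
import cv2
a=cv2.imread("pics/top0.png")[130:290,240:490]; cv2.imwrite("pics/topc.png",cv2.resize(a,(750,480),interpolation=cv2.INTER_CUBIC))
a=cv2.imread("pics/scene0.png")[130:310,160:400]; cv2.imwrite("pics/scenec.png",cv2.resize(a,(720,540),interpolation=cv2.INTER_CUBIC))
```

```text
(no output)
```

View pics/topc.png

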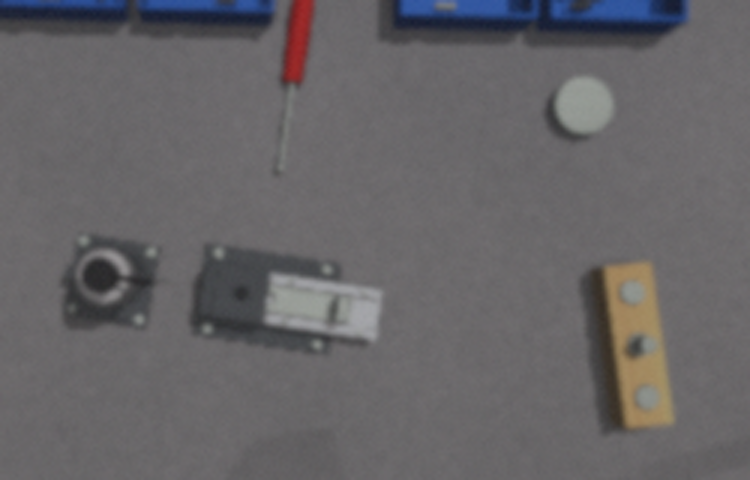

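View pics/scenec.png

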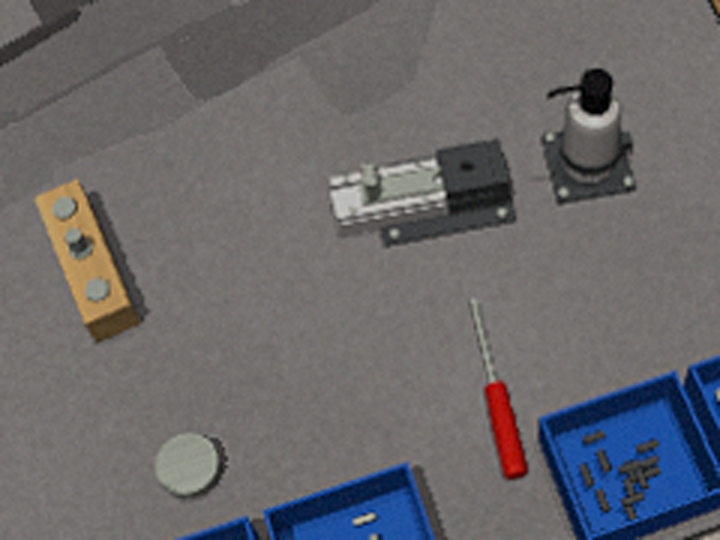

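Run:
```python
from station import *
import cv2,numpy as np
for n in("scene","top"):
    im=np.mean([get_image(n).astype(float) for _ in range(6)],0); np.save(f"pics/{n}.npy",im)
t=np.load("pics/top.npy");s=np.load("pics/scene.npy")
def crop(im,x,y,w,h,k=8):
    M=np.float32([[k,0,-x*k],[0,k,-y*k]]); return np.clip(cv2.warpAffine(im,M,(w*k,h*k),flags=cv2.INTER_CUBIC)*1.5,0,255).astype(np.uint8)
# pixel(u,v)= x+col/8
a=np.vstack([crop(t,300,205,72,37),crop(s,265,170,72,37)])
b=np.vstack([np.hstack([crop(t,435,210,35,35),crop(t,255,203,35,35)]),np.hstack([crop(s,170,190,35,35),crop(s,340,147,35,35)])])
cv2.imwrite("pics/fix.png",a[:,:,::-1]);cv2.imwrite("pics/pc.png",b[:,:,::-1])
```

```text
(no output)
```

View pics/fix.png

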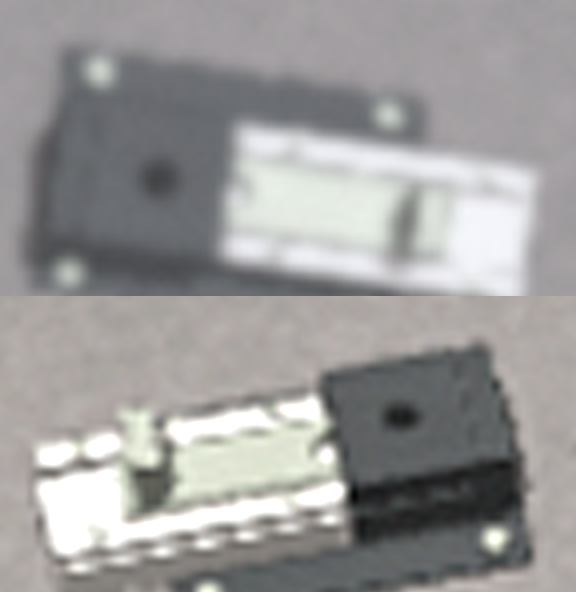

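View pics/pc.png

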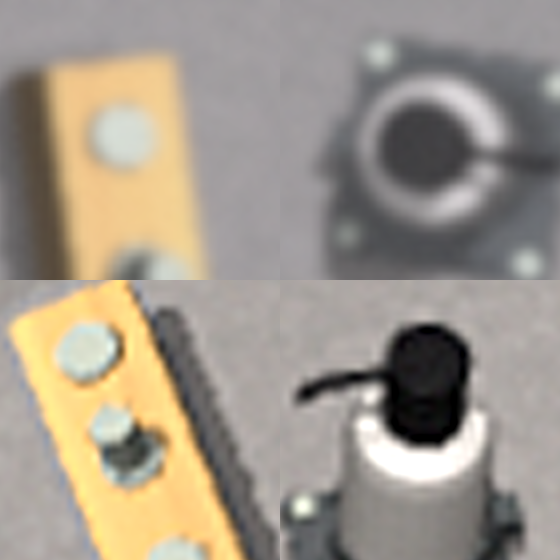

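```bash
cat > h.py <<'E'
from station import *
import cv2,numpy as np
C={n:get_calibration(n) for n in("scene","top")}
def w(n,uv,z):
    c=C[n];K=np.array([[c["fx"],0,c["cx"]],[0,c["fy"],c["cy"]],[0,0,1]]);R=np.array(c["R"]);t=np.array(c["t"])
    p=cv2.undistortPoints(np.float64([[uv]]),K,np.array(c["D"]))[0,0]
    d=R.T@np.r_[p,1];o=-R.T@t
    return (o+d*(z-o[2])/d[2])[:2]
E
python3 - <<'E'
from h import *
t=np.load("pics/top.npy").mean(2);s=np.load("pics/scene.npy").mean(2)
def cen(im,u,v,r,dark):
    u0,v0=round(u),round(v);a=im[v0-r:v0+r+1,u0-r:u0+r+1]
    ring=np.median(np.r_[a[0],a[-1],a[:,0],a[:,-1]]);wt=np.clip((ring-a) if dark else (a-ring),0,None);wt[wt<.3*wt.max()]=0
    y,x=np.mgrid[v0-r:v0+r+1,u0-r:u0+r+1];return (x*wt).sum()/wt.sum(),(y*wt).sum()/wt.sum()
print("hole",cen(t,319.9,227.4,4,1),cen(s,315.1,185,4,1))
P=dict(hole_t=("top",(319.9,227.4),54),hole_s=("scene",(315.1,185),54),
hole_t2=("top",cen(t,319.9,227.4,4,1),54),hole_s2=("scene",cen(s,315.1,185,4,1),54),
bedrearcorner_t=("top",(367.25,226.5),40),fA=("scene",(305,179.75),54),fB=("scene",(325.9,176.1),54),fC=("scene",(330,190.75),54),fD=("scene",(308.5,194.25),54),
g1=("top",(329.5,220.25),40),
cap_t=("top",(272.75,221.25),166),cap_s=("scene",(358.75,156.75),166),
knob_t=("top",(455.7,244),83),knob_s=("scene",(183.75,207.9),83),
stub1_t=("top",(450.5,226.75),55),stub1_s=("scene",(181.25,198.9),55),
stub2_t=("top",(455.5,262.5),55),stub2_s=("scene",(192,226),55))
for k,v in P.items(): print(k,w(*v).round(1))
for n in("stub_a","pin","rack"):
  for c in("top","scene"):
    for d in regions_of(n,c)[:2]:
      v,u=np.nonzero(d["region"]);print(n,c,round(d["score"],2),len(u),u.mean().round(2),v.mean().round(2),w(c,(u.mean(),v.mean()),55 if n!="rack" else 50).round(1))
E
```

```text
hole (np.float64(319.9302895002161), np.float64(227.2865476019012)) (np.float64(315.05252236135954), np.float64(185.12078711985689))
hole_t [503.9  96.2]
hole_s [505.  98.]
hole_t2 [504.2  96.1]
hole_s2 [505.3  97.7]
bedrearcorner_t [510.6 -55. ]
fA [474.8  73.4]
fB [484.6 142.7]
fC [541.7 136.4]
fD [530.7  66.7]
g1 [527.7  65.8]
cap_t [515.6 234.7]
cap_s [518.4 238.2]
knob_t [ 462.  -321.4]
knob_s [ 461.8 -320.9]
stub1_t [ 515.5 -315.2]
stub1_s [ 408.9 -326.7]
stub2_t [ 404.3 -329.8]
stub2_s [ 516.7 -313. ]
stub_a top 0.48 28 454.79 261.5 [ 407.3 -327.6]
stub_a scene 0.39 46 180.87 199.09 [ 409.2 -328. ]
pin scene 0.48 42 185.74 211.02 [ 457.7 -321.4]
rack top 0.91 1035 449.79 243.99 [ 461.4 -314.2]
rack scene 0.88 827 188.78 216.99 [ 479.1 -317.1]
```

```bash
cat >> h.py <<'E'
YAW=-8.2
H=np.array([504.7,97.0])
a=np.radians(YAW);EX=np.array([np.cos(a),np.sin(a)]);EY=np.array([-np.sin(a),np.cos(a)])
def F(x,y,z,h=H): return [*(h+EX*x+EY*y),z]
DOWN=[180,0,90+YAW]
def f():
    v=get_obs()["wrist_force"];return np.array([v[:2]@EX,v[:2]@EY,v[2]])
E
python3 - <<'E'
from h import *
grip(0)
goto(F(0,-172,140),DOWN); print(get_obs()["t"],get_obs()["joint_pos"].round(1))
move_l(F(0,-172,54),speed=120); f0=f();print(f0)
move_l(F(0,-108,54),speed=60);print(get_obs()["t"],f()-f0)
y=-108
while y<-82:
    y+=1.5;move_l(F(0,y,54),speed=40);wait(.05);d=f()-f0
    if y>-100 or abs(d[1])>6:print(y,d.round(1))
    if abs(d[1])>14:break
p=get_obs()["tcp_pos"];print((p[:2]-H)@EX,(p[:2]-H)@EY,p[2],get_obs()["t"])
E
```

```text
4.5 [-17.    1.2 115.3  -0.   63.4  -8.8]
[0.43092546 0.26108528 0.50829695]
6.5833 [-0.12280679 -0.91423103  0.11018903]
-99.0 [ 0.6 -1.1 -0.9]
-97.5 [-0.6 -1.4 -1.3]
-96.0 [ 0.4 -0.9 -0.7]
-94.5 [ 0.4 -1.3  1.4]
-93.0 [-0.7 -5.6  0.5]
-91.5 [-1.3 -9.6  1.3]
-90.0 [ -1.6 -15.7   1.4]
-0.009603598841064336 -93.61511636264723 54.119000850359605 10.1833
```

Run:
```python
from h import *
move_l(F(0,-104,54),speed=80); move_l(F(0,-104,150),speed=250)
im=np.clip(get_image("top"),0,255)
c=np.array([517.,236.5])
goto([*c,200],DOWN); f0=f()
move_l([*c,168],speed=100);z=168
while z>146:
    z-=1.5;move_l([*c,z],speed=30);wait(.05);d=f()-f0;p=get_obs()["tcp_pos"]
    print(z,p.round(1),d.round(1))
    if d[2]>16:break
wait(.3);print(get_obs()["tcp_pos"],f()-f0)
move_l([*c,200],speed=80);print(get_obs()["t"])
k=8;cv2.imwrite("pics/home.png",cv2.warpAffine(im,np.float32([[k,0,-300*k],[0,k,-205*k]]),(72*k,45*k),flags=2)[:,:,::-1])
```

```text
166.5 [517.2 236.6 166.9] [ 0.6  1.1 -0.5]
165.0 [517.5 236.7 165.6] [1.3 0.5 1.4]
163.5 [517.5 236.7 163.9] [1.4 0.7 1. ]
162.0 [517.4 236.7 162.3] [2.5 1.3 2.5]
160.5 [517.4 236.7 160.8] [2.  1.6 3.3]
159.0 [517.4 236.7 159.3] [3.1 2.  4.2]
157.5 [517.4 236.7 158.1] [2.7 2.6 5.4]
156.0 [517.6 236.7 158. ] [-0.2  0.9 10.4]
154.5 [517.7 236.8 157.9] [-2.3 -0.3 16.7]
[517.65143653 236.75657629 157.87094679] [-2.50995304 -0.38365965 16.2568746 ]
16.2583
```

View pics/home.png

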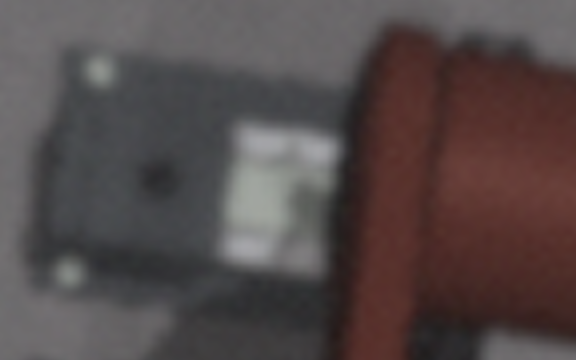

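Run:
```python
from h import *
O=[180,0,YAW]
P=[462,-321]
move_l([*get_obs()["tcp_pos"][:2],230],speed=250)
goto([*P,140],O);print(get_obs()["t"],get_obs()["joint_pos"].round(1)); grip(50)
f0=f();move_l([*P,90],speed=120);move_l([*P,58],speed=60);print(f()-f0,get_obs()["tcp_pos"])
grip(0,50);wait(.1);o=get_obs();print(f()-f0,o["tcp_pos"],o["grip_width"],o["grip_force"],o["t"])
move_l([*P,75],speed=60);print(f()-f0)
move_l([*P,165],speed=150);print(f()-f0)
for n in("scene",): im=get_image(n)
k=6;cv2.imwrite("pics/lift.png",cv2.warpAffine(im,np.float32([[k,0,-140*k],[0,k,-150*k]]),(110*k,95*k),flags=2)[:,:,::-1])
o=get_obs();print(o["grip_width"],o["t"])
```

```text
18.5667 [-41.9  10.4 105.3   0.   64.3  56.3]
[-0.19575752  0.27406508  0.54004066] [ 461.91546834 -320.95605698   57.7450004 ]
[-0.45123954  0.17579936  2.11749277] [ 462.49387069 -321.57274661   58.68854756] 16.178181790932186 48.77987265586853 20.85
[-0.93715616 -1.22363994  0.00321225]
[-1.35579167  2.00086853 -0.47672205]
16.175316470195973 22.0833
```

View pics/lift.png

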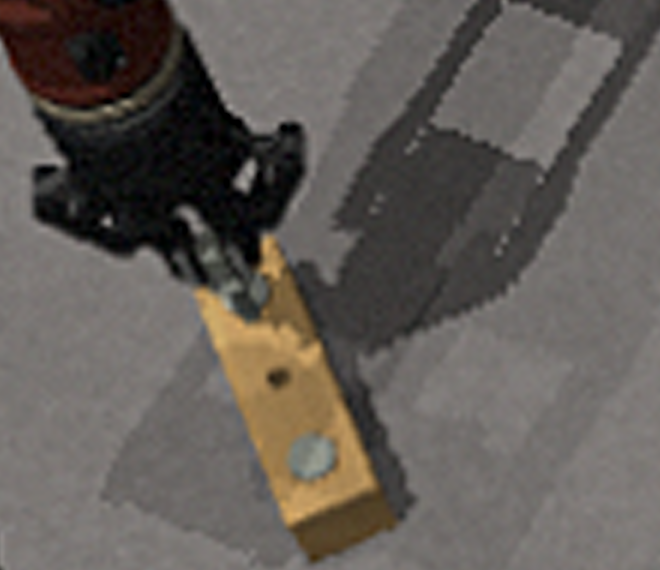

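Run:
```python
from h import *
O=[180,0,YAW]
goto(F(0,-.6,165),O);print(get_obs()["t"],get_obs()["joint_pos"].round(1))
move_l(F(0,-.6,116),speed=120);wait(.2)
s,t=get_image("scene"),get_image("top");k=8
cr=lambda im,x,y:cv2.warpAffine(im,np.float32([[k,0,-x*k],[0,k,-y*k]]),(70*k,37*k),flags=2)
cv2.imwrite("pics/pre.png",np.vstack([cr(s,280,165),cr(t,290,208)])[:,:,::-1])
print(f(),get_obs()["tcp_pos"],F(0,-.6,116))
```

```text
23.6333 [  2.9   2.8 110.7  -0.   66.5 101.2]
[-0.0758636   0.33096126 -0.60041949] [505.32862069  96.44232036 116.91143466] [np.float64(504.6144226397767), np.float64(96.40613426145532), 116]
```

View pics/pre.png

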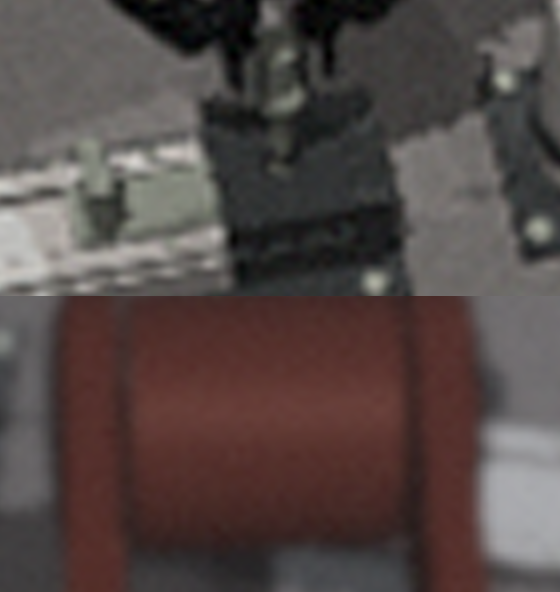

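Run:
```python
from h import *
print(w("scene",(315,185.6),63.2),w("scene",(315.6,177.5),110))
f0=f();x=y=0.;z=116
while z>57:
    z-=1.5;move_l(F(x,y-.6,z),speed=40);wait(.03);d=f()-f0;p=get_obs()["tcp_pos"]
    if z<110: print(z,round(p[2],1),((p[:2]-H)@EX).round(2),((p[:2]-H)@EY).round(2),d.round(1))
    if abs(d[2])>8 or np.hypot(*d[:2])>12:break
print(get_obs()["t"])
```

```text
[512.27066717  95.34796152] [511.60738398  98.51553693]
108.5 108.4 -0.07 -0.61 [ 0.4 -0.3  1. ]
107.0 106.9 -0.08 -0.62 [-0.3 -0.9  0.6]
105.5 105.4 -0.1 -0.6 [-0.1  0.1  0.6]
104.0 103.9 -0.09 -0.6 [-0.3 -0.2 -0. ]
102.5 102.4 -0.09 -0.6 [0.3 0.7 1.3]
101.0 100.9 -0.08 -0.6 [-0.2  0.5  0.2]
99.5 99.4 -0.08 -0.61 [ 0.  -0.3  0. ]
98.0 97.9 -0.09 -0.62 [0.  0.1 0.5]
96.5 96.4 -0.08 -0.63 [-0.5  0.4 -0.1]
95.0 94.9 -0.06 -0.61 [0.1 0.6 0.2]
93.5 93.4 -0.09 -0.62 [ 0.2  0.1 -0.4]
92.0 91.9 -0.11 -0.6 [ 0.1 -0.2  0.1]
90.5 90.4 -0.07 -0.61 [-0.   0.4  0.3]
89.0 88.9 -0.1 -0.62 [ 0.9  0.  -0.2]
87.5 87.4 -0.08 -0.63 [-0.  -0.9  0.4]
86.0 85.9 -0.1 -0.62 [ 0.7 -1.4 -0.1]
84.5 84.4 -0.09 -0.6 [ 0.2 -0.1 -0.8]
83.0 82.9 -0.08 -0.6 [-1.1 -0.6 -0. ]
81.5 81.4 -0.1 -0.6 [-0.  -1.1 -0.1]
80.0 79.9 -0.06 -0.61 [-0.1 -0.9 -0. ]
78.5 78.4 -0.08 -0.64 [-0.  -0.6  0.1]
77.0 76.9 -0.06 -0.63 [ 0.1 -0.8 -0.5]
75.5 75.4 -0.1 -0.6 [ 0.4 -1.   0.3]
74.0 73.9 -0.09 -0.63 [-0.2 -0.2 -0.4]
72.5 72.4 -0.11 -0.61 [ 0.4 -0.1  0.3]
71.0 70.9 -0.12 -0.62 [-0.1 -0.5  0.3]
69.5 69.4 -0.1 -0.61 [-0.4  0.3 -0.4]
68.0 67.9 -0.1 -0.62 [-0.3 -0.5 -0.1]
66.5 66.4 -0.06 -0.62 [-0.5  0.1 -0.3]
65.0 64.9 -0.07 -0.62 [ 0.7 -0.4  0.3]
63.5 63.4 -0.11 -0.62 [ 0.2  0.7 -0.5]
62.0 62.6 0.37 -0.56 [-2.2 -0.2  4.8]
60.5 62.6 0.44 -0.56 [-6.6 -1.2 14.8]
34.975
```

Run:
```python
from h import *
move_l(F(.1,-.6,62.7),speed=20);grip(45);wait(.2)
move_l(F(.1,-.6,130),speed=60);move_l(F(.1,-.6,230),speed=250)
goto([380,-250,280],[180,0,YAW]);wait(.2)
s,t=get_image("scene"),get_image("top");k=8
cr=lambda im,x,y:cv2.warpAffine(im,np.float32([[k,0,-x*k],[0,k,-y*k]]),(72*k,37*k),flags=2)
cv2.imwrite("pics/end.png",np.vstack([cr(s,265,160),cr(t,300,205)])[:,:,::-1]);print(get_obs()["t"])
```

```text
39.3417
```

View pics/end.png

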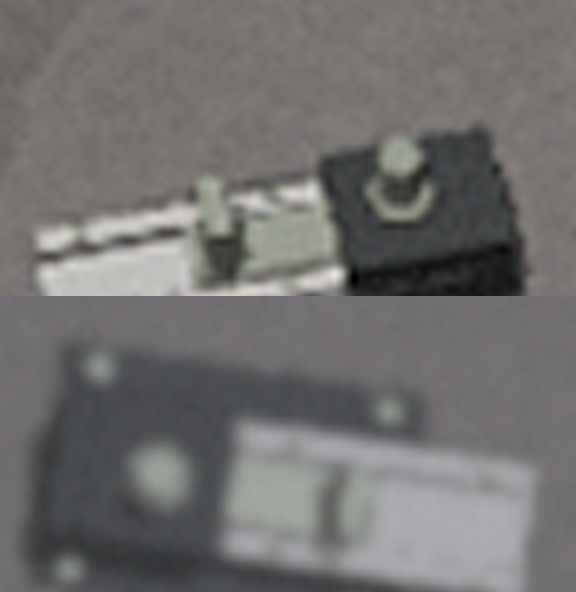

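The picture shows the pin standing in the fork with its collar flat on the top face (scene crop about (400,195)). The link is home, with the lug at about (215,230).

```bash
python3 -c "
from station import *
print(sign_off())"
```

```text
the job is handed in; nothing more can be done
None
```

The job is handed in at about 39 s of the 64 s: the link is home against its stop, the cap was pressed to its stop and released, and the pin is through the fork and link with its collar on the fork; I did not take a final picture of the cap, stubs, tin or tools.

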